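# Pack the charged batteries in charging order

### The arm

A 6-joint arm with a two-finger parallel gripper is mounted at the origin on the work surface. World frame = base frame: x ahead of the robot, y to its left, z up, the work surface at z = 0. Lengths are in mm, angles in rad, forces in N, time in s.
With the tool pointing down it reaches from about 300 to 775 mm from the base axis. Payload 14.6 kg.
Tool frame: the origin (TCP) lies on the centre line of the jaws, within the pads' length; the fingertips stand 17 mm ahead of it and the grasp point (between the pads) lies 2 mm behind it; z points along the fingers, y is the direction in which the jaws open and shut (so a half turn about z gives the same grasp; the last joint's range is limited). The gripper opens to 94 mm and grips with 3 to 60 N. Pads are 16 mm wide; open, the fingers measure 119 mm over their backs; the gripper's body (75 mm by 177 mm) begins 78 mm behind the grasp point.
Start: joints at [-0.067, 0.3, 1.521, -0, 1.321, -0.067], TCP at [549.99, -0.002, 202.346] pointing down, gripper open.
Joint ranges: [-3.03, 3.03], [-0.79, 2.21], [0.23, 2.52], [-1.04, 4.18], [0, 3.07], [-2.55, 2.55]. Speed limits (rad/s): [2.22, 2.22, 2.57, 3.14, 3.14, 3.14].

### API

Orientations are given as a 3x3 rotation matrix whose columns are the frame's x, y, z axes.
In Python, from rig import arm, vision gives the robot as it stands.
- The arm moves only by the tool send_rows, never from a script. Its argument "increments" is a list that holds one entry, the list of rows, each a list of 5 numbers: the finger opening in cm, from 0 to 9.4, then the shift along the tool's x, y, z in cm, then the turn about the tool's z in degrees. In form: [[[hand, dx, dy, dz, turn], ...]]. A call has 1 to 8 rows; each row is the pose to reach, as a shift and turn from the pose commanded when the call began, along the tool's axes at that moment; what a row does not reach only later rows make up. A row lasts 1/8 s, in which the tool goes at most 62.5 mm and 10.7 degrees, less where a joint would pass 70% of its speed; a pose out of reach is approached as far as the arm can. A call with a gripper value outside its range is refused whole. The fingers move at their own pace and stop on an object; "grip_force" is the grip in N (left out, the last holds). Time passes only in rows, so rows that repeat a pose let the fingers close. It gives the time, the measured TCP pose, the force and the opening at its end, in the units of the state.
- arm.get_obs(): the state, without advancing time (a new reading comes with each control period).
- vision.get_image(name): name is "scene" or "side" or "wrist"; returns the picture (400x640x3 uint8, red, green, blue); there is no depth.
- vision.camera_model(name): a dict with "intrinsics" (3x3 intrinsics, pixels), "rvec" (rotation vector, rad) and "tvec" (3), from world to camera coordinates, as OpenCV has them. Camera axes: x right, y down, z forward; pixel columns grow to the right and rows downward; lengths in mm; the calibration is good to about 2 mm. A picture is of the moment at which its call begins: read the wrist's pose just before it. camera_model takes no time and is no camera call; for the wrist camera it gives the pose at the moment of the call.
- arm.finish_job(): hands the job in, once; it reports no verdict.
The state is a dict: "time": time; "q": joint angles; "dq": joint speeds; "joint_efforts": joint torques, N m; "eef_pos": TCP position; "ee_rot": TCP orientation; "force": force on the tool from outside, world axes, zero at the start; "ft_torque": the same for the moment, N m; "opening": finger opening in mm.
Only numpy, scipy, OpenCV 4.12 (cv2) and the standard library are available. Lean on these libraries where they do the work, as an engineer would, in place of code of your own. Each camera call takes 0.05 s, during which the arm holds its last target.

### The job

The four camera batteries are charged: take them off the charging station and pack them into the foam tray of the shoot case, one in each pocket, in the same order as the cradles they came from, so that the first charged is the first used: the one from the leftmost cradle goes into the leftmost pocket, and so on to the right. Keep each battery upright, lower it into its pocket without dropping it, and leave all four standing on the pocket floors the way they stood on the chargers.

Things in the scene. Friction and masses are not known exactly. Their poses are not given: they have to be found in the camera images.
- batt_red: Black camcorder battery block with a wide red tape wrapped over its top and sides; 71 (its x) x 38 (its y) x 60 mm tall, about 300 g, loose. Origin: centre of its underside, z up. At the start it stands in the cradle that carries the same colour of tape.
- batt_blue: Black camcorder battery block with a wide blue tape wrapped over its top and sides; 71 (its x) x 38 (its y) x 60 mm tall, about 300 g, loose. Origin: centre of its underside, z up. At the start it stands in the cradle that carries the same colour of tape.
- batt_yellow: Black camcorder battery block with a wide yellow tape wrapped over its top and sides; 71 (its x) x 38 (its y) x 60 mm tall, about 300 g, loose. Origin: centre of its underside, z up. At the start it stands in the cradle that carries the same colour of tape.
- batt_green: Black camcorder battery block with a wide green tape wrapped over its top and sides; 71 (its x) x 38 (its y) x 60 mm tall, about 300 g, loose. Origin: centre of its underside, z up. At the start it stands in the cradle that carries the same colour of tape.
- charger_red: Light grey charger cradle, fixed on the charging station, red tape tag on the ledge on its robot side. 110 (x) x 66 (y) x 28 mm tall; its battery stands in a recess 78 x 46 mm centred on the origin, floor 20 mm and rim 28 mm above it. Origin: underside, below the recess centre; x away from the robot, y to the robot's left. The cradles' order changes from run to run.
- charger_blue: Light grey charger cradle, fixed on the charging station, blue tape tag on the ledge on its robot side. 110 (x) x 66 (y) x 28 mm tall; its battery stands in a recess 78 x 46 mm centred on the origin, floor 20 mm and rim 28 mm above it. Origin: underside, below the recess centre; x away from the robot, y to the robot's left. The cradles' order changes from run to run.
- charger_yellow: Light grey charger cradle, fixed on the charging station, yellow tape tag on the ledge on its robot side. 110 (x) x 66 (y) x 28 mm tall; its battery stands in a recess 78 x 46 mm centred on the origin, floor 20 mm and rim 28 mm above it. Origin: underside, below the recess centre; x away from the robot, y to the robot's left. The cradles' order changes from run to run.
- charger_green: Light grey charger cradle, fixed on the charging station, green tape tag on the ledge on its robot side. 110 (x) x 66 (y) x 28 mm tall; its battery stands in a recess 78 x 46 mm centred on the origin, floor 20 mm and rim 28 mm above it. Origin: underside, below the recess centre; x away from the robot, y to the robot's left. The cradles' order changes from run to run.
- base: Charging station, fixed: dark steel plate 130 x 346 x 6 mm, black supply block (34 mm tall) behind; carries the four cradles in a row along its y at +126, +42, -42, -126 mm (x = 0, z = 6 mm). Origin: underside, z up, x away from the robot, y to the robot's left (turned up to 12 degrees).
- tray: Case tray, fixed, left or right of the charging station: orange rim, dark foam, 122 x 346 x 31 mm. Four equal open pockets, empty at the start, centred at x = 0, y = +126, +42, -42, -126 mm, each 88 (x) x 56 (y) mm, floor 12 mm and foam top 30 mm above the origin. Origin: underside, z up, x away from the robot, y to the robot's left (turned up to 12 degrees).
Mind the look-alikes: they are no part of the job. What is shaped like the batt_green but orange is not meant. What is shaped like the batt_red but pink is not meant.

How it is judged (in metres and radians):
At the end, for the whole second after the job is handed in: Each battery stands upright (within 0.1 rad) on the floor of the tray pocket that has the same rank in the row as the cradle with its colour of tape (within 12 mm of the pocket centre along either axis, underside within 4 mm of the pocket floor), at rest and released (((y of charger_red in the frame of base between 0.106 and 0.146 m and y of batt_red in the frame of tray between 0.114 and 0.138 m) or (y of charger_red in the frame of base between 0.022 and 0.062 m and y of batt_red in the frame of tray between 0.03 and 0.054 m) or (y of charger_red in the frame of base between -0.062 and -0.022 m and y of batt_red in the frame of tray between -0.054 and -0.03 m) or (y of charger_red in the frame of base between -0.146 and -0.106 m and y of batt_red in the frame of tray between -0.138 and -0.114 m)) and x of batt_red in the frame of tray between -0.012 and 0.012 m and z of batt_red in the frame of tray between 0.008 and 0.016 m and angle between each of batt_red, batt_blue, batt_yellow, batt_green's own z axis and vertical below 0.1 rad and linear speed of each of batt_red, batt_blue, batt_yellow, batt_green below 0.02 m/s and angular speed of each of batt_red, batt_blue, batt_yellow, batt_green below 0.2 rad/s and contact force between each of batt_red, batt_blue, batt_yellow, batt_green and the fingers below 0.05 N and ((y of charger_blue in the frame of base between 0.106 and 0.146 m and y of batt_blue in the frame of tray between 0.114 and 0.138 m) or (y of charger_blue in the frame of base between 0.022 and 0.062 m and y of batt_blue in the frame of tray between 0.03 and 0.054 m) or (y of charger_blue in the frame of base between -0.062 and -0.022 m and y of batt_blue in the frame of tray between -0.054 and -0.03 m) or (y of charger_blue in the frame of base between -0.146 and -0.106 m and y of batt_blue in the frame of tray between -0.138 and -0.114 m)) and x of batt_blue in the frame of tray between -0.012 and 0.012 m and z of batt_blue in the frame of tray between 0.008 and 0.016 m and ((y of charger_yellow in the frame of base between 0.106 and 0.146 m and y of batt_yellow in the frame of tray between 0.114 and 0.138 m) or (y of charger_yellow in the frame of base between 0.022 and 0.062 m and y of batt_yellow in the frame of tray between 0.03 and 0.054 m) or (y of charger_yellow in the frame of base between -0.062 and -0.022 m and y of batt_yellow in the frame of tray between -0.054 and -0.03 m) or (y of charger_yellow in the frame of base between -0.146 and -0.106 m and y of batt_yellow in the frame of tray between -0.138 and -0.114 m)) and x of batt_yellow in the frame of tray between -0.012 and 0.012 m and z of batt_yellow in the frame of tray between 0.008 and 0.016 m and ((y of charger_green in the frame of base between 0.106 and 0.146 m and y of batt_green in the frame of tray between 0.114 and 0.138 m) or (y of charger_green in the frame of base between 0.022 and 0.062 m and y of batt_green in the frame of tray between 0.03 and 0.054 m) or (y of charger_green in the frame of base between -0.062 and -0.022 m and y of batt_green in the frame of tray between -0.054 and -0.03 m) or (y of charger_green in the frame of base between -0.146 and -0.106 m and y of batt_green in the frame of tray between -0.138 and -0.114 m)) and x of batt_green in the frame of tray between -0.012 and 0.012 m and z of batt_green in the frame of tray between 0.008 and 0.016 m); the robot touches nothing.
It fails at once if a battery is dropped or thrown (it moves faster than 0.7 m/s out of the fingers, as after a fall of 25 mm) ((linear speed of batt_red above 0.7 m/s and contact force between batt_red and the fingers below 0.05 N) or (linear speed of batt_blue above 0.7 m/s and contact force between batt_blue and the fingers below 0.05 N) or (linear speed of batt_yellow above 0.7 m/s and contact force between batt_yellow and the fingers below 0.05 N) or (linear speed of batt_green above 0.7 m/s and contact force between batt_green and the fingers below 0.05 N)).
It fails at once if a battery is tipped by more than 0.6 rad (angle between any of batt_red, batt_blue, batt_yellow, batt_green's own z axis and vertical above 0.6 rad).
It also fails if it takes over 112 s, if anything falls off the work surface, if the arm or the gripper's body presses on something with over 40 N, if the wrist force passes 120 N, or if a joint passes its speed limit or range.

## Working session

There is one attempt and no reset: what is moved stays moved. The work goes in short steps, Python scripts to look and compute and a tool call to move; the robot and the scene stay as the last step left them, time stands still between calls to the robot, and variables do not carry over. Pictures are saved under pics/ and viewed, and the job is handed in when it is done.

Besides the shell and the picture viewer there is one more tool, called after "Emit:" as name(argument=value, ...), one argument or row to a line, values as JSON. send_rows: Moves the arm, as the interface text tells. Its arguments: {"type":"object","properties":{"increments":{"type":"array","items":{"type":"array","items":{"type":"array","items":{"type":"number"}}}},"grip_force":{"type":"number"}},"required":["increments"]}

```bash
mkdir -p pics; ls
python3 - <<'E'
from rig import arm, vision
import cv2
o=arm.get_obs(); print(o)
for n in ["scene","side","wrist"]:
    m=vision.camera_model(n); print(n,m)
    cv2.imwrite(f"pics/{n}0.png",cv2.cvtColor(vision.get_image(n),cv2.COLOR_RGB2BGR))
E
```

```text
pics
{'time': 0.0, 'q': array([-6.65882583e-02,  3.00488202e-01,  1.52157989e+00, -3.41668297e-05,
        1.32069451e+00, -6.65805300e-02]), 'dq': array([ 0.00022443,  0.00079459,  0.00080506, -0.00186417,  0.00051133,
        0.00096246]), 'joint_efforts': array([-1.53750298e-03, -5.31805658e+01, -3.52735734e+01,  7.07558286e-02,
        2.43994006e-02, -4.79655944e-05]), 'eef_pos': array([5.49734309e+02, 1.21608592e-02, 2.01777453e+02]), 'ee_rot': array([[-7.21227080e-07,  9.99999316e-01, -1.16956299e-03],
       [ 9.99999999e-01,  7.73644077e-07,  4.48171405e-05],
       [ 4.48180147e-05, -1.16956296e-03, -9.99999315e-01]]), 'force': array([0.39658879, 0.077219  , 0.31450456]), 'ft_torque': array([ 0.03080784,  0.01286936, -0.01608024]), 'opening': 94.25877426997233}
scene {'intrinsics': array([[362.96158267,   0.        , 312.78996405],
       [  0.        , 362.96158267, 196.93711014],
       [  0.        ,   0.        ,   1.        ]]), 'rvec': array([ 1.79718784,  1.5171062 , -0.73056766]), 'tvec': array([-109.27673226, -329.45272908, 1313.13047023])}
side {'intrinsics': array([[381.04660125,   0.        , 318.81616804],
       [  0.        , 381.04660125, 195.23520805],
       [  0.        ,   0.        ,   1.        ]]), 'rvec': array([ 0.94195007, -2.25956927,  1.26689623]), 'tvec': array([454.71304852, 260.1611    , 510.04384032])}
wrist {'intrinsics': array([[287.63197109,   0.        , 322.01505321],
       [  0.        , 287.63197109, 199.71885392],
       [  0.        ,   0.        ,   1.        ]]), 'rvec': array([-2.90492966e+00, -6.97655836e-04,  2.43424418e-03]), 'tvec': array([-548.69773213,  -23.77935422,  390.25502517])}
```

View images.

View pics/scene0.png

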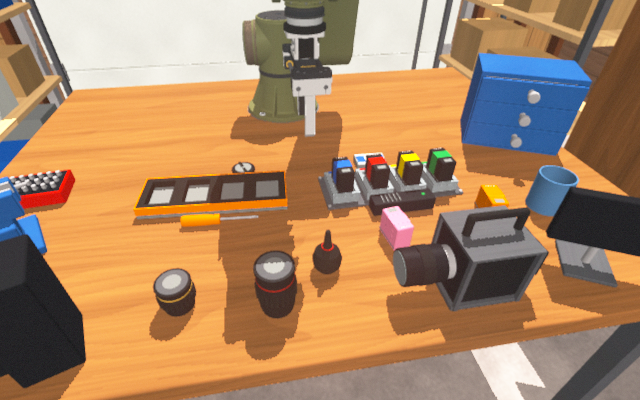

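View pics/side0.png

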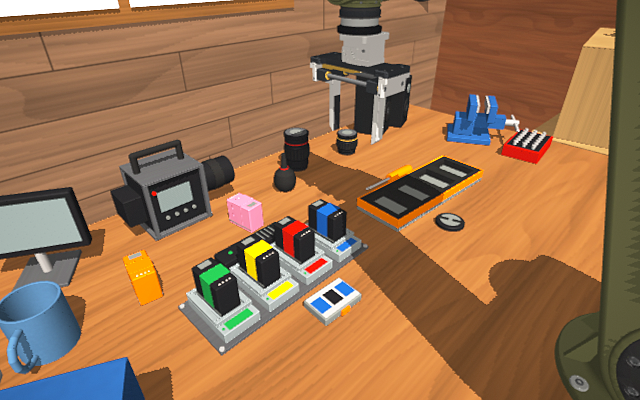

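View pics/wrist0.png

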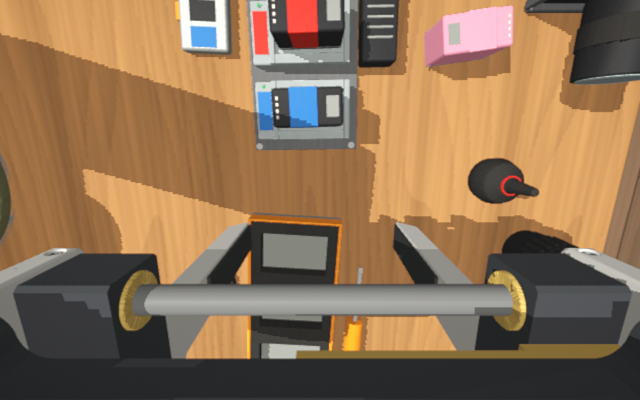

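Run:
```python
import cv2
s=cv2.imread("pics/scene0.png"); d=cv2.imread("pics/side0.png"); w=cv2.imread("pics/wrist0.png")
def c(im,x,y,wd,h,k,n): cv2.imwrite(n,cv2.resize(im[y:y+h,x:x+wd],None,fx=k,fy=k,interpolation=cv2.INTER_CUBIC))
c(s,125,160,170,65,4.5,"pics/c1.png"); c(s,310,135,160,85,5,"pics/c2.png")
c(d,350,145,140,90,5.5,"pics/c3.png"); c(d,170,190,200,165,4,"pics/c4.png")
c(w,230,0,180,160,3.7,"pics/c5.png");
```

```text
(no output)
```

View pics/c1.png

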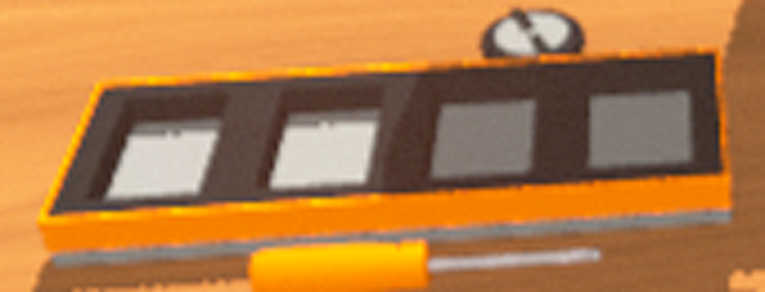

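View pics/c2.png

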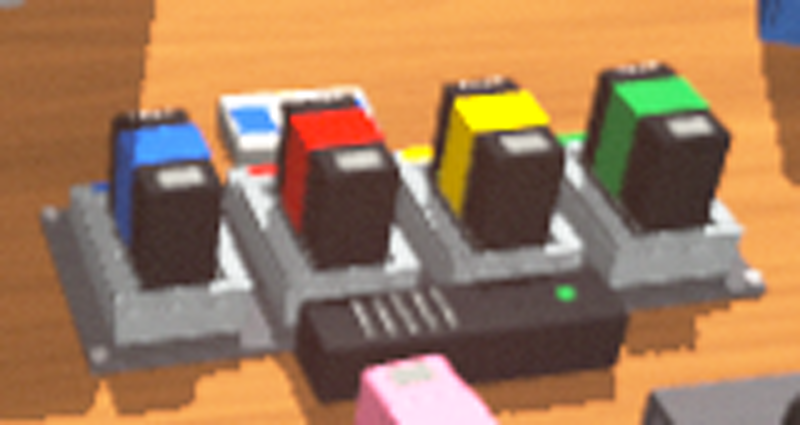

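View pics/c3.png

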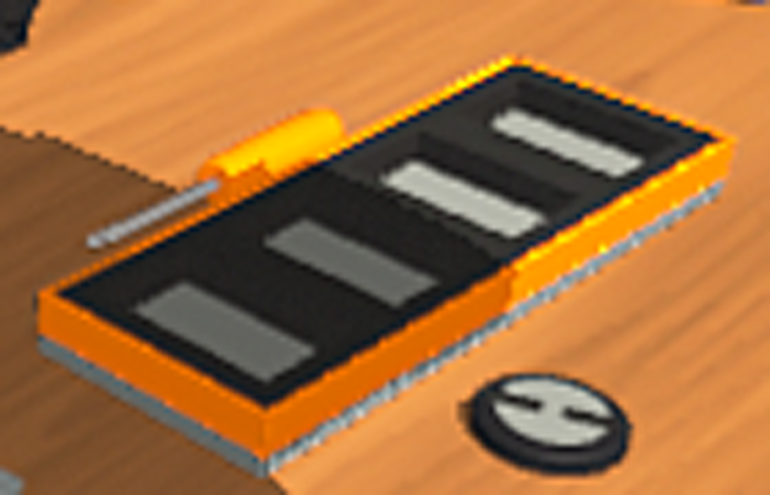

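View pics/c4.png

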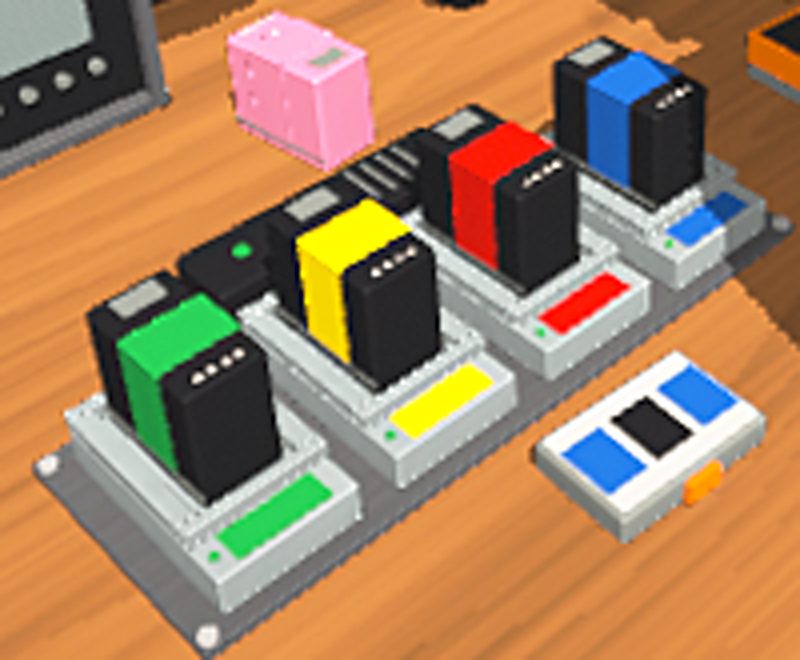

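View pics/c5.png

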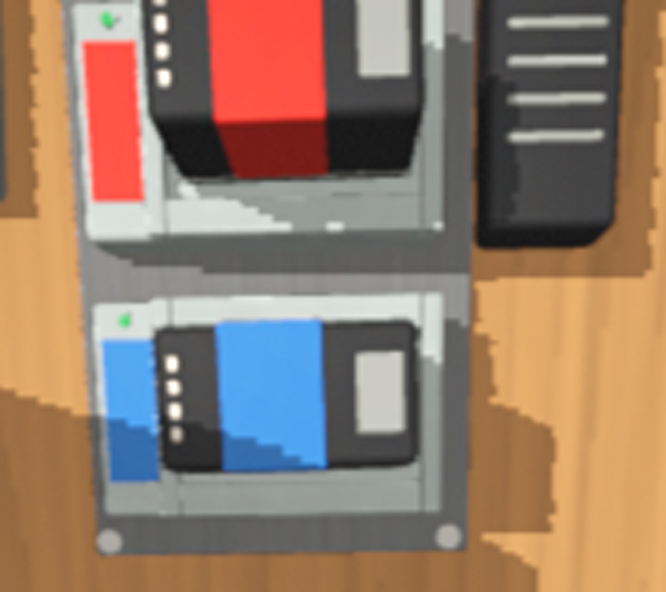

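```bash
cat > h.py <<'E'
import numpy as np, cv2
from rig import arm, vision
from scipy.optimize import least_squares
def proj(m,P):
    return cv2.projectPoints(np.array(P,float).reshape(-1,3),m["rvec"],m["tvec"],m["intrinsics"],None)[0].reshape(-1,2)
def R(a): return np.array([[np.cos(a),-np.sin(a)],[np.sin(a),np.cos(a)]])
def world(p,P):
    P=np.array(P,float).reshape(-1,3); return np.c_[P[:,:2]@R(p[2]).T+p[:2],P[:,2]]
def fit(obs,x0): # obs: list (model, local pts, pix)
    f=lambda p: np.concatenate([(proj(m,world(p,L))-np.array(U)).ravel() for m,L,U in obs])
    r=least_squares(f,x0,loss='soft_l1',f_scale=1.5); return r.x,f(r.x).reshape(-1,2)
E
python3 - <<'E'
from h import *
M={n:vision.camera_model(n) for n in["scene","side","wrist"]}
a,b,z=61,173,31
T=[(M["scene"],[(a,-b,z),(-a,-b,z),(-a,b,z),(a,b,z)],[(133.9,209.3),(147.2,178.9),(284.3,171.8),(286.6,199.3)]),
(M["side"],[(a,b,z),(-a,b,z),(-a,-b,z),(a,-b,z)],[(357.3,199.5),(398.2,219.2),(483.6,170.5),(443.1,155.9)]),
(M["wrist"],[(-a,b,z),(a,b,z)],[(250,216),(340.5,221)])]
a,z=65,6
B=[(M["scene"],[(-a,-b,z),(a,-b,z),(a,b,z)],[(318,176.4),(329,209.4),(463.6,193)]),
(M["side"],[(a,b,z),(-a,b,z),(-a,-b,z)],[(178.8,306.8),(221.8,354.3),(368.8,247)]),
(M["wrist"],[(-a,-b,z),(a,-b,z)],[(256.2,150),(356.2,148.1)])]
for O,x0 in((T,(500,-200,0)),(B,(500,200,0))):
    x,r=fit(O,x0); print(x,np.degrees(x[2])); print(r.round(1).tolist())
    print(world(x,[(0,y,0) for y in(126,42,-42,-126)]).round(1).tolist())
    for o in O: print(fit([o],x)[0].round(3))
E
```

```text
[ 5.02911749e+02 -2.15487914e+02 -6.30989804e-02] -3.615305270313371
[[-0.3, -0.9], [-0.1, -1.8], [1.0, -2.7], [1.1, -0.9], [-1.6, -1.8], [-0.4, 1.5], [-0.4, -0.7], [-0.6, -1.2], [-2.8, 0.6], [1.6, 1.4]]
[[510.9, -89.7, 0.0], [505.6, -173.6, 0.0], [500.3, -257.4, 0.0], [495.0, -341.2, 0.0]]
[ 5.07375e+02 -2.16406e+02 -6.80000e-02]
[ 5.00386e+02 -2.14743e+02 -6.20000e-02]
[ 5.05068e+02 -2.14254e+02 -5.50000e-02]
[5.24170953e+02 2.17514709e+02 2.30569331e-02] 1.3210649566763504
[[-0.9, -0.2], [-0.9, -2.0], [-0.9, -2.4], [-2.2, 0.0], [-0.8, 0.3], [-0.6, -1.5], [-0.1, 0.5], [0.1, 0.1]]
[[521.3, 343.5, 0.0], [523.2, 259.5, 0.0], [525.1, 175.5, 0.0], [527.1, 91.5, 0.0]]
[5.30893e+02 2.18075e+02 1.40000e-02]
[5.22102e+02 2.16106e+02 1.70000e-02]
[5.24875e+02 2.17902e+02 1.90000e-02]
```

```bash
cat >> h.py <<'E'
def back(m,u,z):
    Rm=cv2.Rodrigues(m["rvec"])[0]; C=-Rm.T@m["tvec"]
    d=Rm.T@np.linalg.inv(m["intrinsics"])@np.array([u[0],u[1],1]); s=(z-C[2])/d[2]; return C+s*d
E
python3 - <<'E'
from h import *
m=vision.camera_model("wrist")
Rm=cv2.Rodrigues(m["rvec"])[0]; print(-Rm.T@m["tvec"])
for u in[(156,326),(418,320),(417,468),(163,474),(289,397)]:
    print(back(m,(230+u[0]/3.7,u[1]/3.7),86).round(1))
print(proj(m,[(550,0,200),(550,0,183)]))
E
```

```text
[549.34507892  68.53385411 384.09233839]
[500.3 108.6  86. ]
[569.3 110.   86. ]
[569.7  72.3  86. ]
[500.6  70.7  86. ]
[535.1  90.7  86. ]
[[323.37247144 234.31802982]
 [323.30214808 226.19586886]]
```

Emit:
send_rows(
  increments=[
    [[9.4,2.5,-1.2,0,0],[9.4,5,-2.3,0,0],[9.4,5,-2.3,0,0]],
  ],
)

```text
time: 0.52
eef_pos: [526.5, 51.1, 202.4]
ee_rot: [[-0.002, 1.0, -0.0], [1.0, 0.002, 0.0], [0.0, -0.0, -1.0]]
force: [0.6, -0.6, 0.4]
opening: 93.8
```

Run:
```python
from h import *
m=vision.camera_model("wrist"); o=arm.get_obs();print(o['time'],o['eef_pos'])
np.save("m1.npy",m,allow_pickle=True)
im=cv2.cvtColor(vision.get_image("wrist"),cv2.COLOR_RGB2BGR); cv2.imwrite("pics/w1.png",im)
cv2.imwrite("pics/w1c.png",cv2.resize(im[0:250,210:400],None,fx=2.4*1,fy=2.4,interpolation=cv2.INTER_CUBIC))
```

```text
0.525 [526.54353651  51.05076146 202.35525825]
```

View pics/w1c.png

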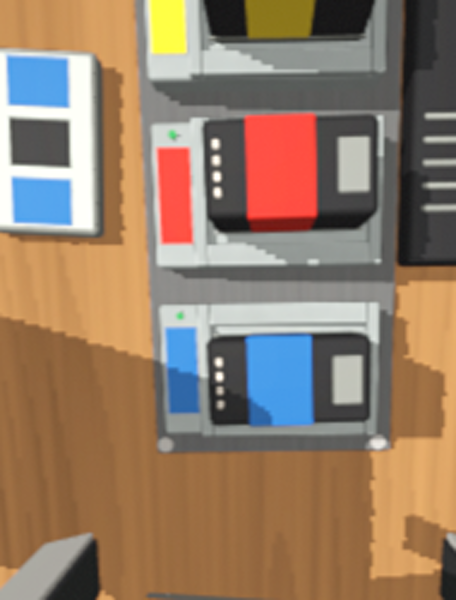

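Run:
```python
from h import *
m=np.load("m1.npy",allow_pickle=True).item()
f=lambda u:(210+u[0]/2.4,u[1]/2.4)
for n,u,z in[("blue",[(208,335),(370,335),(370,425),(208,427)],86),("red",[(204,120),(377,115),(377,213),(204,220)],86),("plate",[(158,452),(392,450)],6),("cradle-y edge top",[(168,435),(381,433)],34),("cradle+y",[(161,305),(378,303)],34)]:
    P=np.array([back(m,f(q),z) for q in u]); print(n,P.round(1).tolist(),P.mean(0).round(1))
```

```text
blue [[499.8, 110.4, 86.0], [568.4, 110.5, 86.0], [569.8, 72.1, 86.0], [499.1, 71.0, 86.0]] [534.3  91.   86. ]
red [[499.8, 193.6, 86.0], [568.1, 195.5, 86.0], [569.5, 159.1, 86.0], [499.1, 156.3, 86.0]] [534.1 176.1  86. ]
plate [[463.7, 43.8, 6.0], [594.4, 45.3, 6.0]] [529.1  44.6   6. ]
cradle-y edge top [[473.8, 58.4, 34.0], [583.3, 59.6, 34.0]] [528.5  59.   34. ]
cradle+y [[472.4, 123.2, 34.0], [579.2, 124.4, 34.0]] [525.8 123.8  34. ]
```

Emit:
send_rows(
  increments=[
    [[9.4,4.1,0.7,0,-1],[9.4,4.1,0.7,5,-1],[9.4,4.1,0.7,9.5,-1],[9.4,4.1,0.7,12,-1],[9.4,4.1,0.7,13.4,-1],[9.4,4.1,0.7,13.4,-1]],
  ],
  grip_force=30,
)

```text
time: 1.32
eef_pos: [534.0, 90.5, 68.0]
ee_rot: [[-0.017, 1.0, -0.001], [1.0, 0.017, -0.0], [-0.0, -0.001, -1.0]]
force: [0.0, -0.9, -0.7]
opening: 94.2
```

Run:
```python
from h import *
for n in["wrist","side"]:
    im=cv2.cvtColor(vision.get_image(n),cv2.COLOR_RGB2BGR); cv2.imwrite(f"pics/{n}2.png",im)
o=arm.get_obs();print(o['time'],o['eef_pos'],o['force'])
```

```text
1.425 [534.64851061  90.81297036  69.32757863] [1.03451058 0.91415839 0.03030258]
```

View pics/wrist2.png

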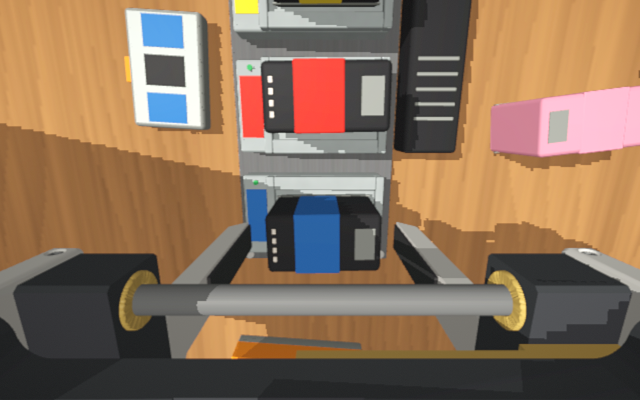

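View pics/side2.png

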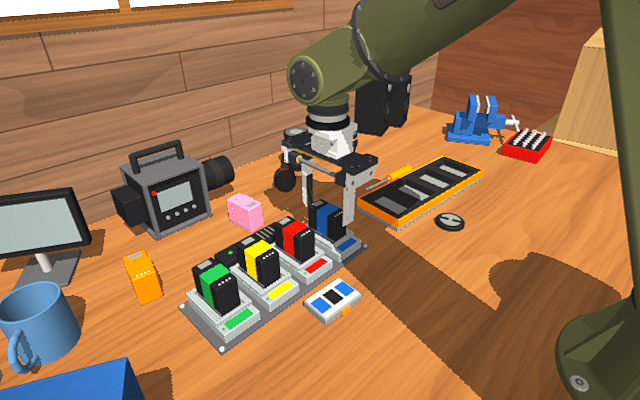

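The wrist picture shows the blue battery (col 267–380) centred between the two fingers (250 and 395), so I'll close.

Emit:
send_rows(
  increments=[
    [[6.4,0,0,0,0],[6.4,0,0,0,0],[6.4,0,0,0,0],[6.4,0,0,0,0],[6.4,0,0,0,0]],
  ],
  grip_force=30,
)

```text
time: 2.05
eef_pos: [534.3, 91.0, 68.8]
ee_rot: [[-0.017, 1.0, 0.001], [1.0, 0.017, 0.0], [0.0, 0.001, -1.0]]
force: [-1.0, 0.3, 5.5]
opening: 70.8
```

Emit:
send_rows(
  increments=[
    [[6.4,0,0,-1,0],[6.4,0,0,-3,0],[6.4,0,0,-5,0],[6.4,-2,-0.2,-6,0],[6.4,-6,-0.6,-6,0],[6.4,-11,-1.2,-6,1],[6.4,-16,-1.7,-6,2],[6.4,-21,-2.2,-6,2]],
  ],
)

```text
time: 3.05
eef_pos: [514.6, -121.7, 128.2]
ee_rot: [[0.018, 1.0, -0.001], [1.0, -0.018, 0.0], [0.0, -0.001, -1.0]]
force: [1.2, 0.7, -3.3]
opening: 70.5
```

Emit:
send_rows(
  increments=[
    [[6.4,-5,-0.4,0,1],[6.4,-10,-0.7,0,2],[6.4,-15,-1.1,0,2.6],[6.4,-19,-1.4,0,2.6],[6.4,-21.5,-1.5,0,2.6],[6.4,-22.2,-1.6,0,2.6],[6.4,-22.2,-1.6,0,2.6]],
  ],
)

```text
time: 3.92
eef_pos: [495.2, -341.0, 128.1]
ee_rot: [[0.063, 0.998, -0.001], [0.998, -0.063, 0.001], [0.001, -0.001, -1.0]]
force: [0.5, 0.1, -3.3]
opening: 70.7
```

Run:
```python
from h import *
o=arm.get_obs();print(o['time'],o['eef_pos'],o['ee_rot'].round(3).tolist())
m=vision.camera_model("wrist");np.save("m3.npy",m,allow_pickle=True)
for n in["wrist","side","scene"]:
    im=cv2.cvtColor(vision.get_image(n),cv2.COLOR_RGB2BGR); cv2.imwrite(f"pics/{n}3.png",im)
```

```text
3.925 [ 495.23881443 -341.0234154   128.0742099 ] [[0.063, 0.998, -0.001], [0.998, -0.063, 0.001], [0.001, -0.001, -1.0]]
```

View pics/wrist3.png

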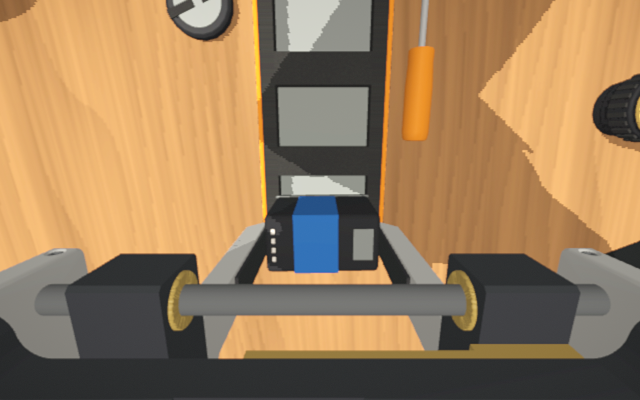

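View pics/side3.png

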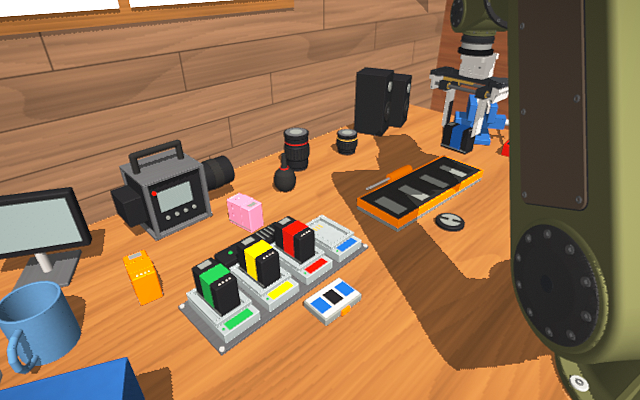

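View pics/scene3.png

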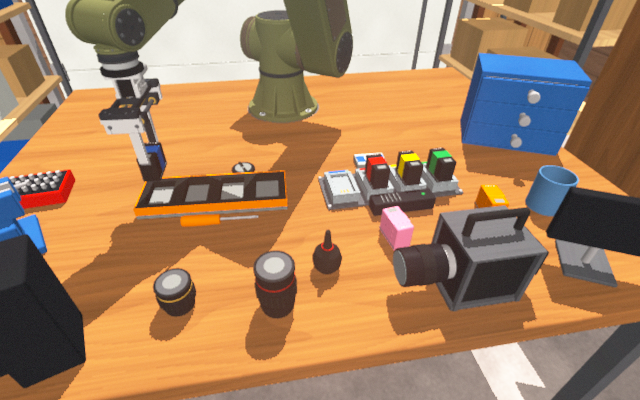

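Run:
```python
import cv2
im=cv2.imread("pics/wrist3.png")
g=cv2.convertScaleAbs(im[0:200,240:410],alpha=1.6,beta=30)
cv2.imwrite("pics/w3c.png",cv2.resize(g,None,fx=3,fy=3,interpolation=cv2.INTER_CUBIC))
```

```text
(no output)
```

View pics/w3c.png

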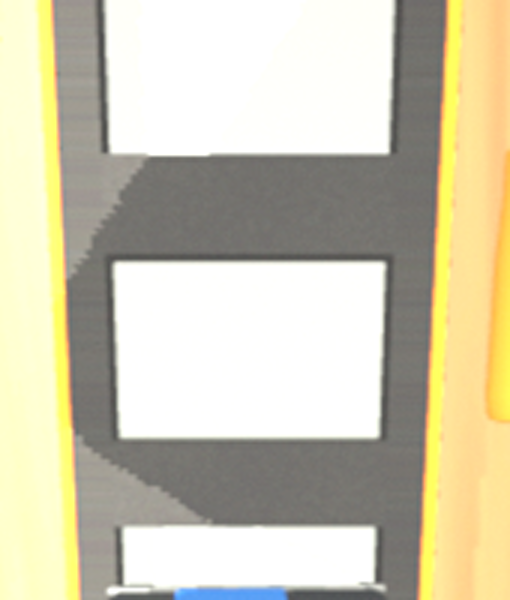

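Run:
```python
from h import *
m=np.load("m3.npy",allow_pickle=True).item()
f=lambda u:(240+u[0]/3,u[1]/3)
U=[f(u) for u in[(107,257),(391,257),(384,438),(112,438),(101,154),(398,154),(115,526),(380,526)]]
for u in U: print(back(m,u,30).round(1))
L=[(-44,-14,30),(44,-14,30),(44,-70,30),(-44,-70,30),(-44,14,30),(44,14,30),(-44,-98,30),(44,-98,30)]
x,r=fit([(m,L,U)],(503,-215,-.06)); print(x,r.round(1).tolist(),world(x,[(0,y,0) for y in(126,42,-42,-126)]).round(1).tolist())
```

```text
[ 458.8 -230.2   30. ]
[ 545.2 -235.7   30. ]
[ 541.7 -289.9   30. ]
[ 454.9 -284.4   30. ]
[ 459.9 -201.5   30. ]
[ 548.  -207.1   30. ]
[ 453.1 -312.7   30. ]
[ 539.7 -318.2   30. ]
[ 5.02948681e+02 -2.18137735e+02 -6.56686585e-02] [[-0.9, -1.1], [0.7, -0.9], [0.6, 1.0], [-0.4, 0.7], [0.0, -0.3], [-0.3, -0.0], [-0.5, 0.3], [0.8, 0.6]] [[511.2, -92.4, 0.0], [505.7, -176.2, 0.0], [500.2, -260.0, 0.0], [494.7, -343.9, 0.0]]
```

Emit:
send_rows(
  increments=[
    [[6.4,-0.2,0,2,0],[6.4,-0.2,0,4,0],[6.4,-0.2,0,5.2,0],[6.4,-0.2,0,6,0],[6.4,-0.2,0,6.6,0],[6.4,-0.2,0,7,0],[6.4,-0.2,0,7.1,0],[6.4,-0.2,0,7.1,0]],
  ],
)

```text
time: 5.08
eef_pos: [495.7, -343.1, 57.5]
ee_rot: [[0.063, 0.998, 0.0], [0.998, -0.063, -0.0], [-0.0, 0.0, -1.0]]
force: [-0.3, -0.7, -3.2]
opening: 70.3
```

Emit:
send_rows(
  increments=[
    [[6.4,0,0,0.1,0],[6.4,0,0,0.2,0],[6.4,0,0,0.25,0],[6.4,0,0,0.25,0]],
  ],
)

```text
time: 5.58
eef_pos: [495.7, -343.0, 54.9]
ee_rot: [[0.063, 0.998, 0.0], [0.998, -0.063, 0.0], [0.0, 0.0, -1.0]]
force: [0.4, -0.0, -2.4]
opening: 70.6
```

Emit:
send_rows(
  increments=[
    [[6.4,0,0,0.05,0],[6.4,0,0,0.1,0],[6.4,0,0,0.1,0]],
  ],
)

```text
time: 5.95
eef_pos: [495.7, -343.1, 54.8]
ee_rot: [[0.063, 0.998, 0.0], [0.998, -0.063, -0.0], [-0.0, 0.0, -1.0]]
force: [-5.6, 3.1, 8.2]
opening: 71.1
```

Run:
```python
from h import *
o=arm.get_obs();print(o['time'],o['eef_pos'],o['force'])
for n in["scene"]:
    im=cv2.cvtColor(vision.get_image(n),cv2.COLOR_RGB2BGR); cv2.imwrite(f"pics/{n}4.png",cv2.resize(im[90:240,80:300],None,fx=3.5,fy=3.5,interpolation=cv2.INTER_CUBIC))
```

```text
5.95 [ 495.68107297 -343.12842631   54.81328339] [-5.64910365  3.10184534  8.23469414]
```

View pics/scene4.png

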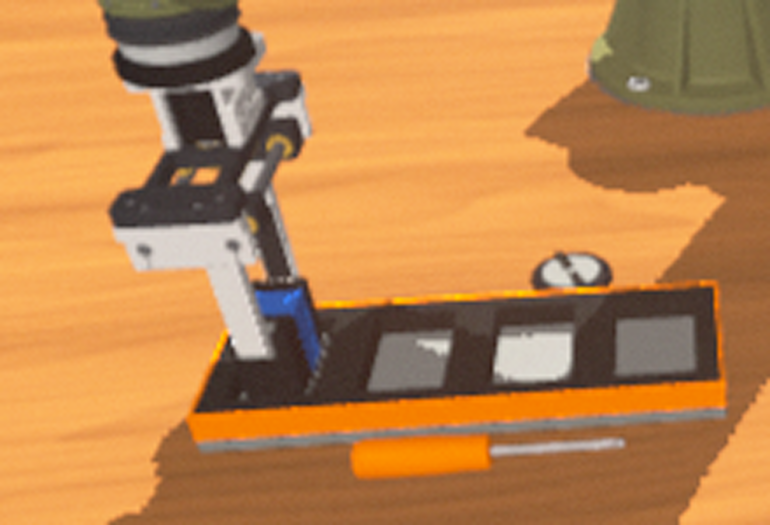

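Contact came at exactly the height expected for the pocket floor (8 N up); the scene picture shows blue down in the leftmost-in-image pocket. I'll release it and rise.

Emit:
send_rows(
  increments=[
    [[8.0,0,0,0,0],[9.0,0,0,0,0],[9.2,0,0,0,0],[9.2,0,0,0,0],[9.2,0,0,-2,0],[9.2,0,0,-5,0],[9.2,0,0,-9,0],[9.2,0,0,-13,0]],
  ],
)

```text
time: 7.0
eef_pos: [495.6, -342.9, 185.0]
ee_rot: [[0.063, 0.998, -0.0], [0.998, -0.063, 0.0], [0.0, -0.0, -1.0]]
force: [-0.6, 0.9, 0.3]
opening: 91.9
```

Run:
```python
from h import *
o=arm.get_obs();print(o['time'],o['eef_pos'],o['force'],o['opening'])
for n in["scene","side"]:
    im=cv2.cvtColor(vision.get_image(n),cv2.COLOR_RGB2BGR); cv2.imwrite(f"pics/{n}5.png",im)
    im=im[130:230,120:300] if n=="scene" else im[130:240,340:500]
    cv2.imwrite(f"pics/{n}5c.png",cv2.resize(im,None,fx=4,fy=4,interpolation=cv2.INTER_CUBIC))
```

```text
7.0 [ 495.56673463 -342.94389612  185.03124329] [-0.58502583  0.94168823  0.29947779] 91.9322696484219
```

View pics/scene5c.png

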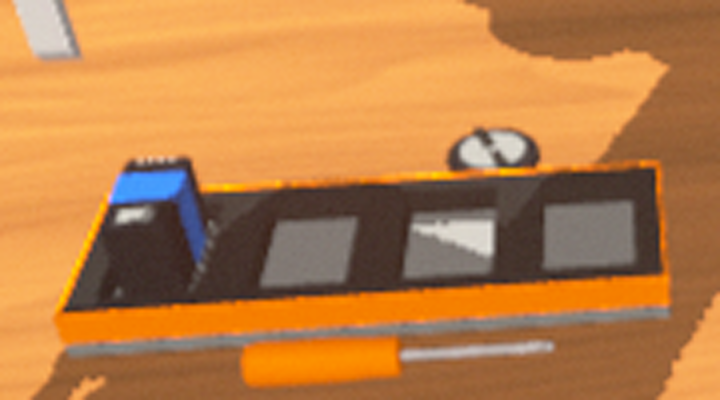

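View pics/side5c.png

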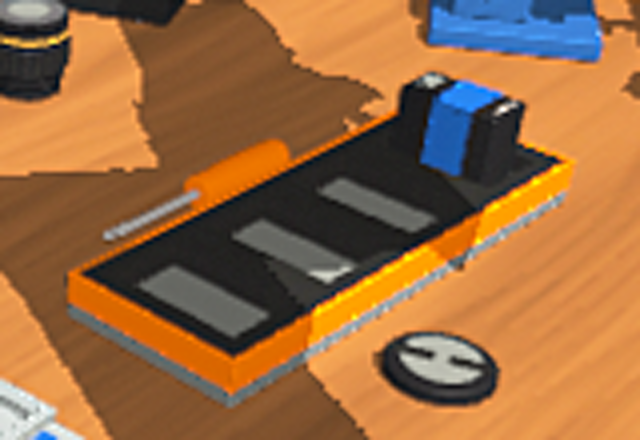

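Emit:
send_rows(
  increments=[
    [[9.2,4,0.1,-1,0],[9.2,10,0.2,-1.5,-1],[9.2,16,0.3,-1.5,-2],[9.2,22,0.4,-1.5,-3],[9.2,28,0.5,-1.5,-4],[9.2,34,0.6,-1.5,-4.9],[9.2,40,0.8,-1.5,-4.9],[9.2,44.5,0.9,-1.5,-4.9]],
  ],
)

```text
time: 8.1
eef_pos: [532.2, 102.8, 198.1]
ee_rot: [[-0.024, 1.0, -0.001], [1.0, 0.024, -0.0], [-0.0, -0.001, -1.0]]
force: [-0.6, -0.2, 0.2]
opening: 92.0
```

Emit:
send_rows(
  increments=[
    [[9.4,2,0,0,0],[9.4,2.5,0,0,0],[9.4,2.5,0,0,0]],
  ],
)

```text
time: 8.48
eef_pos: [532.0, 124.6, 198.6]
ee_rot: [[-0.022, 1.0, -0.0], [1.0, 0.022, -0.0], [-0.0, -0.0, -1.0]]
force: [-0.5, -0.1, 0.3]
opening: 94.1
```

```bash
cat > look.py <<'E'
from h import *
import sys
t=sys.argv[1]
o=arm.get_obs();print(o['time'],o['eef_pos'].round(1),np.degrees(np.arctan2(o['ee_rot'][0,0],o['ee_rot'][0,1])).round(2),o['opening'])
m=vision.camera_model("wrist"); np.save(f"m{t}.npy",m,allow_pickle=True)
im=cv2.cvtColor(vision.get_image("wrist"),cv2.COLOR_RGB2BGR); cv2.imwrite(f"pics/w{t}.png",im)
cv2.imwrite(f"pics/w{t}c.png",cv2.resize(im[40:240,220:420],None,fx=3,fy=3,interpolation=cv2.INTER_CUBIC))
E
python3 look.py 6
```

```text
8.475 [532.  124.6 198.6] -1.26 94.0950670830588
```

View pics/w6c.png

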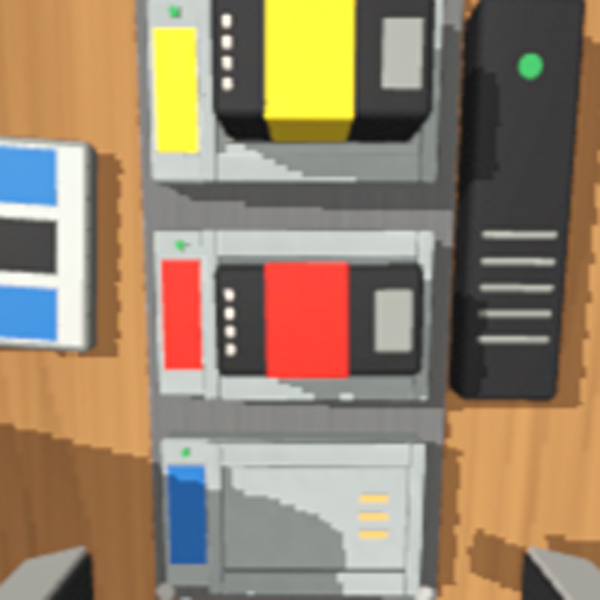

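Red battery's top corners are at crop (216,264), (421,264), (421,375), (217,375), in the red-tagged cradle; yellow is above it and the blue cradle is empty.

Run:
```python
from h import *
m=np.load("m6.npy",allow_pickle=True).item()
P=np.array([back(m,(220+u/3,40+v/3),86) for u,v in[(216,264),(421,264),(421,375),(217,375)]]);print(P.round(1),P.mean(0))
```

```text
[[499.8 194.7  86. ]
 [567.7 196.2  86. ]
 [569.7 159.4  86. ]
 [500.1 157.9  86. ]] [534.32503328 177.02901155  86.        ]
```

Emit:
send_rows(
  increments=[
    [[9.4,4,0.3,0,0],[9.4,5.2,0.35,2,0],[9.4,5.2,0.35,6,0],[9.4,5.2,0.35,10,0],[9.4,5.2,0.35,12.3,0],[9.4,5.2,0.35,13,0],[9.4,5.2,0.35,13,0]],
  ],
)

```text
time: 9.4
eef_pos: [534.7, 177.0, 69.3]
ee_rot: [[-0.022, 1.0, 0.0], [1.0, 0.022, 0.0], [0.0, 0.0, -1.0]]
force: [0.5, -0.7, 0.2]
opening: 94.2
```

```bash
python3 look.py 7
```

```text
9.4 [534.7 177.   69.3] -1.25 94.18160065258948
```

View pics/w7.png

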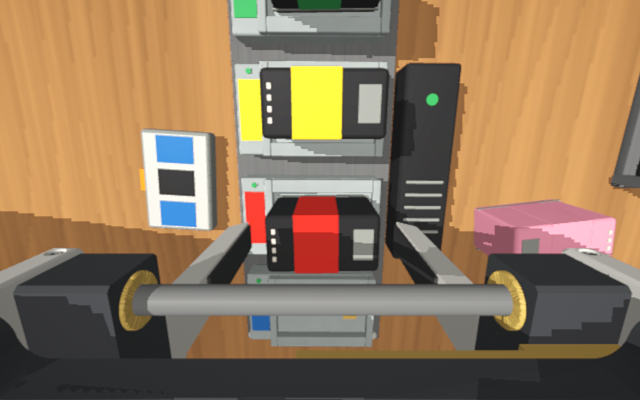

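Red (col 267–380) sits centred between the fingers, just as blue did, so I'll close on it.

Emit:
send_rows(
  increments=[
    [[6.4,0,0,0,0],[6.4,0,0,0,0],[6.4,0,0,0,0],[6.4,0,0,0,0],[6.4,0,0,0,0]],
  ],
  grip_force=30,
)

```text
time: 10.07
eef_pos: [534.5, 177.7, 69.3]
ee_rot: [[-0.023, 1.0, 0.001], [1.0, 0.023, 0.0], [0.0, 0.001, -1.0]]
force: [-0.6, -0.5, 5.6]
opening: 70.5
```

Emit:
send_rows(
  increments=[
    [[6.4,0,0,-1,0],[6.4,0,0,-3,0],[6.4,0,0,-5,0],[6.4,-2,-0.2,-6,0],[6.4,-6,-0.6,-6,0],[6.4,-11,-1.2,-6,1],[6.4,-16,-1.6,-6,2],[6.4,-21,-2.1,-6,2]],
  ],
)

```text
time: 11.08
eef_pos: [517.1, -35.2, 128.7]
ee_rot: [[0.013, 1.0, -0.001], [1.0, -0.013, -0.0], [-0.0, -0.001, -1.0]]
force: [0.3, -0.4, -3.1]
opening: 70.8
```

Emit:
send_rows(
  increments=[
    [[6.4,-5,-0.3,0,1],[6.4,-10,-0.7,0,2],[6.4,-15,-1.0,0,3],[6.4,-19.5,-1.3,0,3],[6.4,-22,-1.5,0,3],[6.4,-22.6,-1.5,0,3],[6.4,-22.6,-1.5,0,3]],
  ],
)

```text
time: 11.95
eef_pos: [499.9, -258.6, 128.6]
ee_rot: [[0.065, 0.998, -0.001], [0.998, -0.065, 0.0], [0.0, -0.001, -1.0]]
force: [-0.6, 1.0, -3.6]
opening: 71.0
```

```bash
python3 look.py 8
```

```text
11.95 [ 499.9 -258.6  128.6] 3.73 70.96496971901408
```

View pics/w8.png

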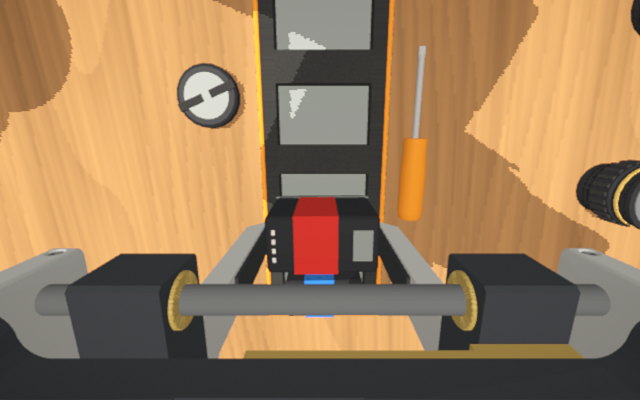

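Emit:
send_rows(
  increments=[
    [[6.4,-0.1,0,2,0],[6.4,-0.1,0,4,0],[6.4,-0.1,0,5.2,0],[6.4,-0.1,0,6,0],[6.4,-0.1,0,6.6,0],[6.4,-0.1,0,7,0],[6.4,-0.1,0,7.1,0],[6.4,-0.1,0,7.1,0]],
  ],
)

```text
time: 13.0
eef_pos: [500.4, -259.7, 58.1]
ee_rot: [[0.065, 0.998, 0.0], [0.998, -0.065, -0.0], [-0.0, 0.0, -1.0]]
force: [-0.3, -0.3, -3.8]
opening: 70.6
```

Emit:
send_rows(
  increments=[
    [[6.4,0,0,0.1,0],[6.4,0,0,0.2,0],[6.4,0,0,0.25,0],[6.4,0,0,0.25,0]],
  ],
)

```text
time: 13.5
eef_pos: [500.3, -259.6, 55.4]
ee_rot: [[0.065, 0.998, -0.0], [0.998, -0.065, -0.0], [-0.0, -0.0, -1.0]]
force: [0.3, 0.5, -4.0]
opening: 70.6
```

Emit:
send_rows(
  increments=[
    [[6.4,0,0,0.05,0],[6.4,0,0,0.1,0],[6.4,0,0,0.1,0]],
  ],
)

```text
time: 13.88
eef_pos: [500.3, -259.7, 55.3]
ee_rot: [[0.064, 0.998, 0.0], [0.998, -0.064, -0.0], [-0.0, 0.0, -1.0]]
force: [-5.1, 1.8, 9.5]
opening: 71.0
```

Contact at the expected height, so I'll release, rise and check.

Emit:
send_rows(
  increments=[
    [[8.0,0,0,0,0],[9.0,0,0,0,0],[9.2,0,0,0,0],[9.2,0,0,0,0],[9.2,0,0,-2,0],[9.2,0,0,-5,0],[9.2,0,0,-9,0],[9.2,0,0,-13,0]],
  ],
)

```text
time: 14.88
eef_pos: [500.2, -259.6, 185.6]
ee_rot: [[0.065, 0.998, -0.0], [0.998, -0.065, 0.0], [0.0, -0.0, -1.0]]
force: [-0.0, -0.5, -0.7]
opening: 92.3
```

Run:
```python
from h import *
o=arm.get_obs();print(o['time'],o['eef_pos'],o['force'],o['opening'])
im=cv2.cvtColor(vision.get_image("side"),cv2.COLOR_RGB2BGR)
cv2.imwrite("pics/side9c.png",cv2.resize(im[130:240,340:500],None,fx=4,fy=4,interpolation=cv2.INTER_CUBIC))
```

```text
14.875 [ 500.15872311 -259.5720403   185.55839195] [-0.04525094 -0.54404835 -0.68809485] 92.26873309209468
```

View pics/side9c.png

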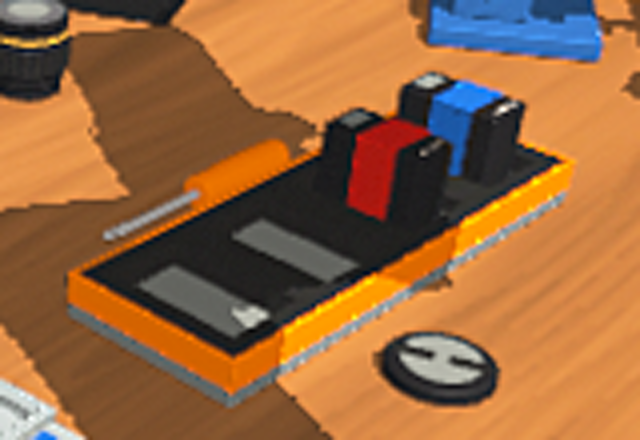

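Red stands upright in the third pocket. Next, yellow.

Emit:
send_rows(
  increments=[
    [[9.2,4,0,-1,0],[9.2,10,0,-1.4,-1],[9.2,16,0,-1.4,-2],[9.2,22,0.1,-1.4,-3],[9.2,28,0.1,-1.4,-4],[9.2,34,0.1,-1.4,-5],[9.2,40,0.2,-1.4,-5],[9.2,44.5,0.2,-1.4,-5]],
  ],
)

```text
time: 15.92
eef_pos: [530.8, 186.7, 198.2]
ee_rot: [[-0.024, 1.0, 0.0], [1.0, 0.024, 0.0], [0.0, 0.0, -1.0]]
force: [0.5, -0.9, -0.5]
opening: 91.8
```

Emit:
send_rows(
  increments=[
    [[9.4,2,0,0,0],[9.4,2.5,0,0,0],[9.4,2.5,0,0,0]],
  ],
)

```text
time: 16.3
eef_pos: [530.5, 208.3, 198.3]
ee_rot: [[-0.022, 1.0, -0.0], [1.0, 0.022, -0.0], [-0.0, -0.0, -1.0]]
force: [0.3, -0.1, -0.2]
opening: 94.0
```

```bash
python3 look.py 10
```

```text
16.3 [530.5 208.3 198.3] -1.26 94.04114891017623
```

View pics/w10c.png

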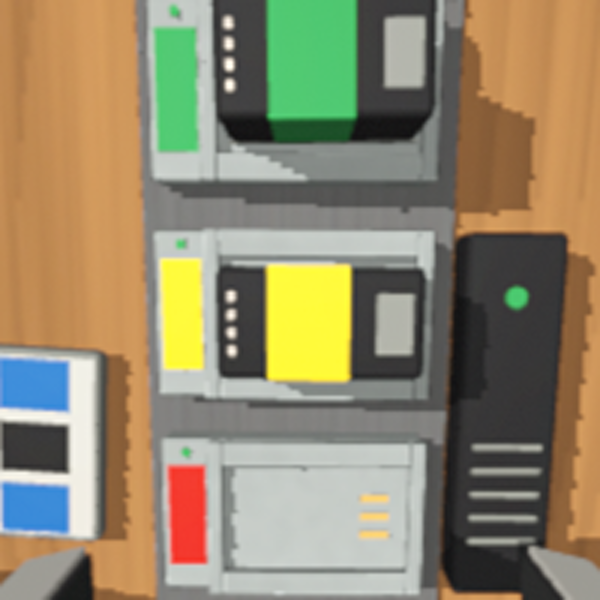

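Emit:
send_rows(
  increments=[
    [[9.4,4,0.3,0,0],[9.4,5.1,0.4,2,0],[9.4,5.1,0.4,6,0],[9.4,5.1,0.4,10,0],[9.4,5.1,0.4,12.3,0],[9.4,5.1,0.4,12.9,0],[9.4,5.1,0.4,12.9,0]],
  ],
)

```text
time: 17.23
eef_pos: [533.4, 259.7, 69.4]
ee_rot: [[-0.022, 1.0, -0.0], [1.0, 0.022, -0.0], [-0.0, -0.0, -1.0]]
force: [0.1, -0.6, -0.4]
opening: 94.6
```

```bash
python3 look.py 11
```

```text
17.225 [533.4 259.7  69.4] -1.27 94.59837990794186
```

View pics/w11.png

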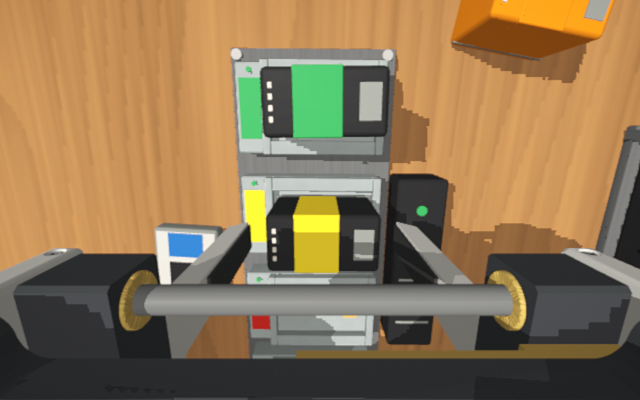

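Yellow is centred between the fingers (267–380), so I'll close.

Emit:
send_rows(
  increments=[
    [[6.4,0,0,0,0],[6.4,0,0,0,0],[6.4,0,0,0,0],[6.4,0,0,0,0],[6.4,0,0,0,0]],
  ],
  grip_force=30,
)

```text
time: 17.9
eef_pos: [533.5, 260.5, 69.8]
ee_rot: [[-0.023, 1.0, 0.001], [1.0, 0.023, 0.0], [0.0, 0.001, -1.0]]
force: [-0.4, -0.1, 5.9]
opening: 70.6
```

Emit:
send_rows(
  increments=[
    [[6.4,0,0,-1,0],[6.4,0,0,-3,0],[6.4,0,0,-5,0],[6.4,-2,-0.2,-6,0],[6.4,-6,-0.5,-6,0],[6.4,-11,-0.9,-6,1],[6.4,-16,-1.3,-6,2],[6.4,-21,-1.7,-6,2]],
  ],
)

```text
time: 18.9
eef_pos: [520.0, 47.6, 129.1]
ee_rot: [[0.013, 1.0, -0.001], [1.0, -0.013, -0.0], [-0.0, -0.001, -1.0]]
force: [-0.0, 0.1, -2.9]
opening: 70.7
```

Emit:
send_rows(
  increments=[
    [[6.4,-5,-0.3,0,1],[6.4,-10,-0.6,0,2],[6.4,-15,-0.9,0,3],[6.4,-19.5,-1.1,0,3],[6.4,-22,-1.3,0,3],[6.4,-22.7,-1.3,0,3],[6.4,-22.7,-1.3,0,3]],
  ],
)

```text
time: 19.77
eef_pos: [504.8, -176.8, 129.2]
ee_rot: [[0.065, 0.998, -0.001], [0.998, -0.065, 0.0], [0.0, -0.001, -1.0]]
force: [0.4, 0.1, -3.7]
opening: 70.4
```

```bash
python3 look.py 12
```

```text
19.775 [ 504.8 -176.8  129.2] 3.74 70.43885952654333
```

View pics/w12.png

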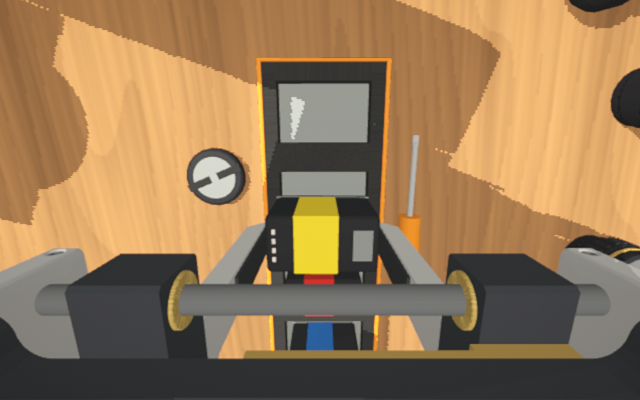

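Emit:
send_rows(
  increments=[
    [[6.4,0.1,0.1,2,0],[6.4,0.1,0.1,4,0],[6.4,0.1,0.1,5.2,0],[6.4,0.1,0.1,6,0],[6.4,0.1,0.1,6.6,0],[6.4,0.1,0.1,7,0],[6.4,0.1,0.1,7.1,0],[6.4,0.1,0.1,7.1,0]],
  ],
)

```text
time: 20.82
eef_pos: [506.4, -175.9, 58.5]
ee_rot: [[0.065, 0.998, 0.0], [0.998, -0.065, -0.0], [-0.0, 0.0, -1.0]]
force: [-0.2, 0.2, -2.4]
opening: 70.8
```

Emit:
send_rows(
  increments=[
    [[6.4,0,0,0.1,0],[6.4,0,0,0.2,0],[6.4,0,0,0.28,0],[6.4,0,0,0.28,0]],
  ],
)

```text
time: 21.32
eef_pos: [506.4, -175.9, 55.8]
ee_rot: [[0.065, 0.998, 0.0], [0.998, -0.065, -0.0], [-0.0, 0.0, -1.0]]
force: [-3.1, 1.3, 1.9]
opening: 70.6
```

Emit:
send_rows(
  increments=[
    [[6.4,0,0,0.05,0],[6.4,0,0,0.08,0],[6.4,0,0,0.08,0]],
  ],
)

```text
time: 21.7
eef_pos: [506.4, -175.9, 55.7]
ee_rot: [[0.064, 0.998, 0.0], [0.998, -0.064, -0.0], [-0.0, 0.0, -1.0]]
force: [-9.2, 2.8, 12.3]
opening: 70.7
```

Emit:
send_rows(
  increments=[
    [[8.0,0,0,0,0],[9.0,0,0,0,0],[9.2,0,0,0,0],[9.2,0,0,0,0],[9.2,0,0,-2,0],[9.2,0,0,-5,0],[9.2,0,0,-9,0],[9.2,0,0,-13,0]],
  ],
)

```text
time: 22.7
eef_pos: [506.2, -175.8, 185.9]
ee_rot: [[0.065, 0.998, -0.0], [0.998, -0.065, 0.0], [0.0, -0.0, -1.0]]
force: [0.8, 0.8, -0.8]
opening: 92.2
```

Run:
```python
from h import *
o=arm.get_obs();print(o['time'],o['eef_pos'],o['force'],o['opening'])
im=cv2.cvtColor(vision.get_image("side"),cv2.COLOR_RGB2BGR)
cv2.imwrite("pics/side13c.png",cv2.resize(im[130:240,340:500],None,fx=4,fy=4,interpolation=cv2.INTER_CUBIC))
```

```text
22.7 [ 506.18958531 -175.79448464  185.94043788] [ 0.8073285   0.77558497 -0.78842744] 92.20986593117223
```

View pics/side13c.png

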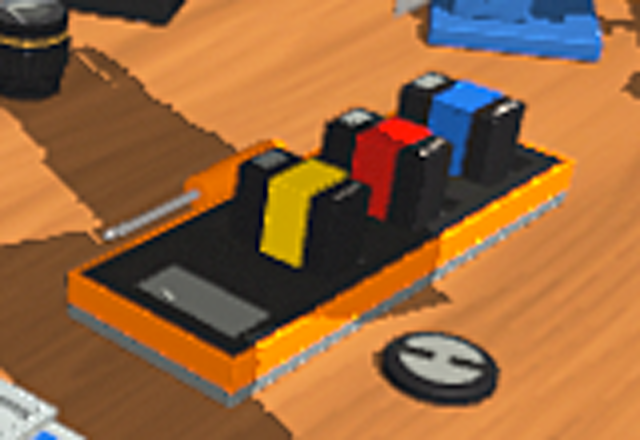

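Yellow stands in the second pocket. Now green, going by the black battery with green tape, not the orange look-alike.

Emit:
send_rows(
  increments=[
    [[9.2,4,0,-1,0],[9.2,10,-0.1,-1.4,-1],[9.2,16,-0.2,-1.4,-2],[9.2,22,-0.3,-1.4,-3],[9.2,28,-0.4,-1.4,-4],[9.2,34,-0.5,-1.4,-5],[9.2,40,-0.6,-1.4,-5],[9.2,44.5,-0.7,-1.4,-5]],
  ],
)

```text
time: 23.75
eef_pos: [527.7, 271.1, 198.5]
ee_rot: [[-0.024, 1.0, -0.0], [1.0, 0.024, 0.0], [0.0, -0.0, -1.0]]
force: [-0.2, -1.6, -0.5]
opening: 92.2
```

Emit:
send_rows(
  increments=[
    [[9.4,2,0,0,0],[9.4,2.5,0,0,0],[9.4,2.5,0,0,0]],
  ],
)

```text
time: 24.12
eef_pos: [527.7, 292.7, 198.7]
ee_rot: [[-0.022, 1.0, 0.0], [1.0, 0.022, -0.0], [-0.0, -0.0, -1.0]]
force: [0.8, 0.2, 0.4]
opening: 94.0
```

```bash
python3 look.py 14
```

```text
24.125 [527.7 292.7 198.7] -1.26 93.95997296352805
```

View pics/w14c.png

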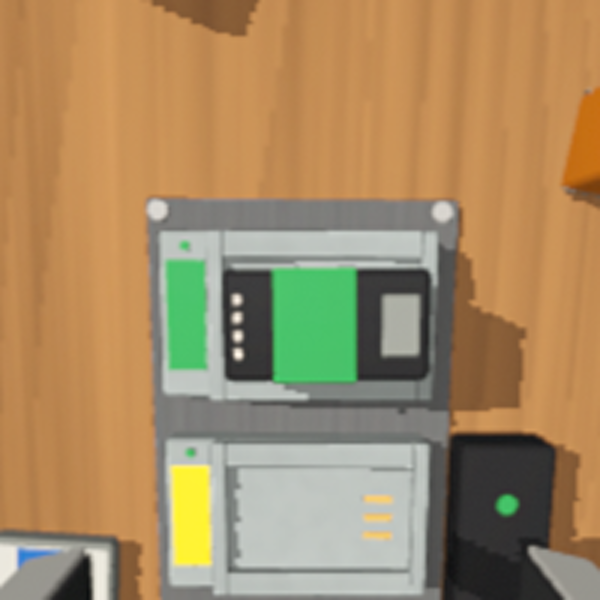

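Emit:
send_rows(
  increments=[
    [[9.4,4,0.5,0,0],[9.4,5.0,0.6,2,0],[9.4,5.0,0.6,6,0],[9.4,5.0,0.6,10,0],[9.4,5.0,0.6,12.3,0],[9.4,5.0,0.6,12.9,0],[9.4,5.0,0.6,12.9,0]],
  ],
)

```text
time: 25.05
eef_pos: [532.6, 343.2, 69.9]
ee_rot: [[-0.022, 1.0, 0.0], [1.0, 0.022, -0.0], [-0.0, 0.0, -1.0]]
force: [-0.4, -0.2, 0.2]
opening: 93.4
```

```bash
python3 look.py 15
```

```text
25.05 [532.6 343.2  69.9] -1.26 93.35170518443745
```

View pics/w15.png

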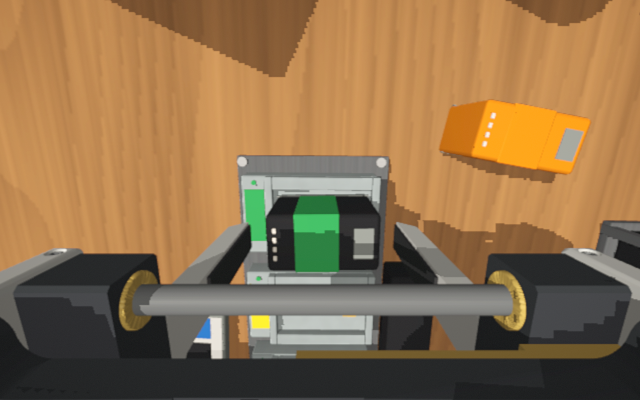

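Green is centred between the fingers (267–380). The orange look-alike is well clear, at (515,140).

Emit:
send_rows(
  increments=[
    [[6.4,0,0,0,0],[6.4,0,0,0,0],[6.4,0,0,0,0],[6.4,0,0,0,0],[6.4,0,0,0,0]],
  ],
  grip_force=30,
)

```text
time: 25.72
eef_pos: [532.6, 343.9, 70.2]
ee_rot: [[-0.023, 1.0, 0.001], [1.0, 0.023, 0.0], [0.0, 0.001, -1.0]]
force: [-0.8, -1.4, 5.8]
opening: 70.7
```

Emit:
send_rows(
  increments=[
    [[6.4,0,0,-1,0],[6.4,0,0,-3,0],[6.4,0,0,-5,0],[6.4,-2,-0.1,-6,0],[6.4,-6,-0.4,-6,0],[6.4,-11,-0.7,-6,1],[6.4,-16,-1.0,-6,2],[6.4,-21,-1.3,-6,2]],
  ],
)

```text
time: 26.72
eef_pos: [523.5, 131.1, 130.2]
ee_rot: [[0.013, 1.0, 0.0], [1.0, -0.013, -0.0], [-0.0, 0.0, -1.0]]
force: [-0.1, 0.2, -3.6]
opening: 71.1
```

Emit:
send_rows(
  increments=[
    [[6.4,-5,-0.2,0,1],[6.4,-10,-0.4,0,2],[6.4,-15,-0.6,0,3],[6.4,-19.5,-0.8,0,3],[6.4,-22,-0.9,0,3],[6.4,-22.6,-0.9,0,3],[6.4,-22.6,-0.9,0,3]],
  ],
)

```text
time: 27.6
eef_pos: [512.0, -92.4, 129.9]
ee_rot: [[0.065, 0.998, 0.0], [0.998, -0.065, 0.0], [0.0, 0.0, -1.0]]
force: [0.6, 0.4, -3.3]
opening: 70.7
```

```bash
python3 look.py 16
```

```text
27.6 [512.  -92.4 129.9] 3.73 70.6956810332473
```

View pics/w16.png

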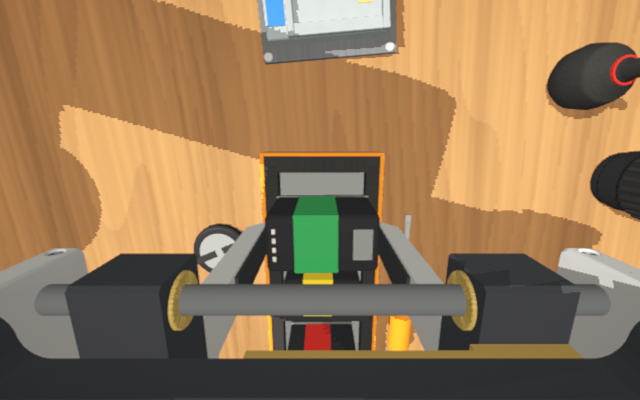

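Emit:
send_rows(
  increments=[
    [[6.4,0,0,2,0],[6.4,0,0,4,0],[6.4,0,0,5.2,0],[6.4,0,0,6,0],[6.4,0,0,6.6,0],[6.4,0,0,7,0],[6.4,0,0,7.1,0],[6.4,0,0,7.1,0]],
  ],
)

```text
time: 28.65
eef_pos: [512.5, -92.4, 59.0]
ee_rot: [[0.065, 0.998, 0.0], [0.998, -0.065, -0.0], [-0.0, 0.0, -1.0]]
force: [0.0, 0.1, -3.2]
opening: 70.4
```

Emit:
send_rows(
  increments=[
    [[6.4,0,0,0.1,0],[6.4,0,0,0.2,0],[6.4,0,0,0.28,0],[6.4,0,0,0.28,0]],
  ],
)

```text
time: 29.15
eef_pos: [512.4, -92.3, 56.2]
ee_rot: [[0.065, 0.998, 0.0], [0.998, -0.065, -0.0], [-0.0, 0.0, -1.0]]
force: [-2.9, -0.1, 2.0]
opening: 70.4
```

Emit:
send_rows(
  increments=[
    [[6.4,0,0,0.05,0],[6.4,0,0,0.08,0],[6.4,0,0,0.08,0]],
  ],
)

```text
time: 29.52
eef_pos: [512.4, -92.3, 56.1]
ee_rot: [[0.064, 0.998, 0.0], [0.998, -0.064, -0.0], [-0.0, 0.0, -1.0]]
force: [-7.3, 1.7, 13.3]
opening: 70.9
```

Emit:
send_rows(
  increments=[
    [[8.0,0,0,0,0],[9.0,0,0,0,0],[9.2,0,0,0,0],[9.2,0,0,0,0],[9.2,0,0,-2,0],[9.2,0,0,-5,0],[9.2,0,0,-9,0],[9.2,0,0,-13,0]],
  ],
)

```text
time: 30.52
eef_pos: [512.2, -92.3, 186.3]
ee_rot: [[0.064, 0.998, -0.0], [0.998, -0.064, 0.0], [0.0, -0.0, -1.0]]
force: [0.7, 0.1, -0.8]
opening: 91.6
```

Emit:
send_rows(
  increments=[
    [[9.2,-4,0,-3,0],[9.2,-10,0,-7,0],[9.2,-16,0,-9,0],[9.2,-22,0,-10,0],[9.2,-26,0,-10,0],[9.2,-29,0,-10,0],[9.2,-30,0,-10,0],[9.2,-30,0,-10,0]],
  ],
)

```text
time: 31.52
eef_pos: [493.1, -391.4, 284.9]
ee_rot: [[0.065, 0.998, -0.0], [0.998, -0.065, 0.0], [0.0, -0.0, -1.0]]
force: [0.3, 0.2, 0.0]
opening: 92.2
```

```bash
python3 look.py 17
python3 - <<'E'
from h import *
for n in["scene","side"]:
    im=cv2.cvtColor(vision.get_image(n),cv2.COLOR_RGB2BGR)
    im=im[110:230,120:310] if n=="scene" else im[120:240,340:500]
    cv2.imwrite(f"pics/{n}17c.png",cv2.resize(im,None,fx=4,fy=4,interpolation=cv2.INTER_CUBIC))
E
```

```text
31.525 [ 493.1 -391.4  284.9] 3.71 92.23238576530036
```

View pics/w17.png

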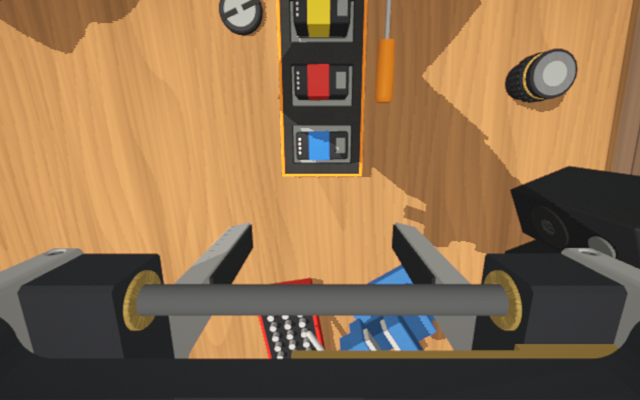

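View pics/scene17c.png

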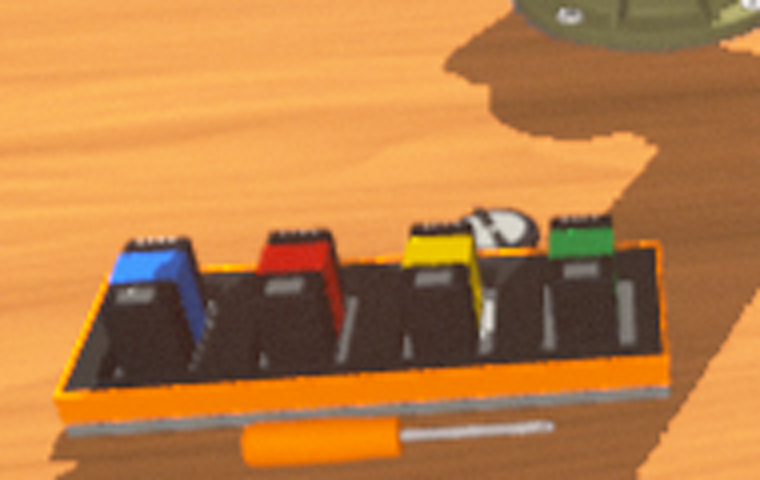

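View pics/side17c.png

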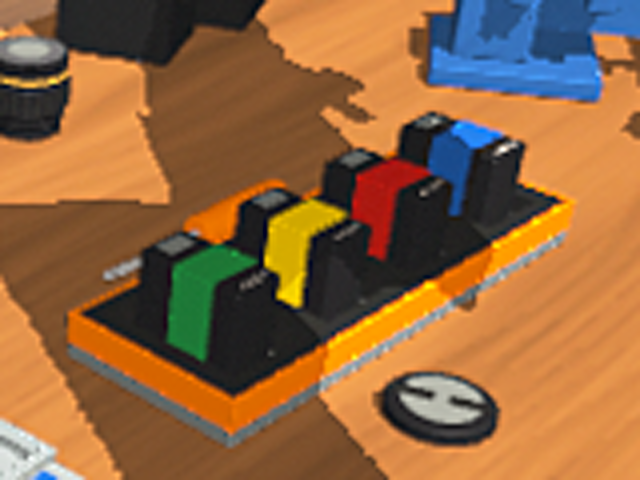

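All four stand upright in order. I'll measure the centring in a close crop.

Run:
```python
import cv2
im=cv2.imread("pics/w17.png")
cv2.imwrite("pics/w17d.png",cv2.convertScaleAbs(cv2.resize(im[40:190,260:390],None,fx=4,fy=4,interpolation=cv2.INTER_CUBIC),alpha=1.6,beta=20))
```

```text
(no output)
```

View pics/w17d.png

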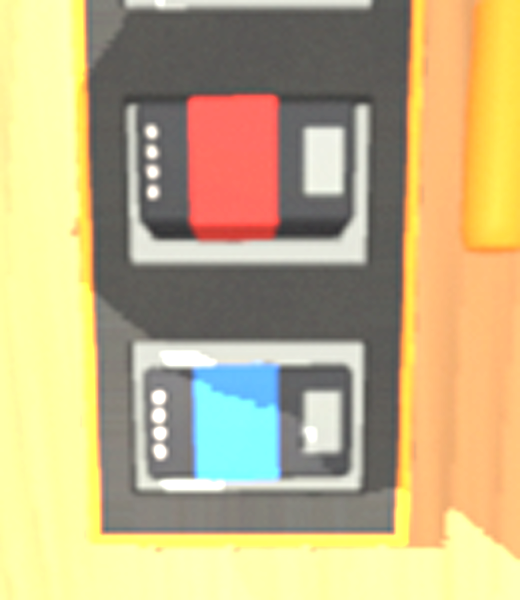

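Run:
```python
from h import *
m=np.load("m17.npy",allow_pickle=True).item()
f=lambda u:(260+u[0]/4,40+u[1]/4)
p=(503,-217,-.065)
loc=lambda P:((P[:2]-np.array(p[:2]))@R(p[2])).round(1)
for n,u,z in[("tray corner",(96,540),31),("corner+x",(407,540),31),("pk1 a",(132,340),30),("pk1 b",(365,340),30),("pk1 c",(363,492),30),("pk1 d",(136,492),30),
 ("pk2c",(367,265),30),("pk2d",(129,265),30),
 ("blue",(248,423),72),("blue l",(145,420),72),("blue r",(352,420),72),("bluetop",(248,363),72),("bluebot",(248,483),72),("redtop",(235,95),72),("redbot",(235,212),72),("red l",(135,150),72),("red r",(360,150),72)]:
    print(n,loc(back(m,f(u),z)))
```

```text
tray corner [ -57.7 -172.5]
corner+x [  61.1 -172.4]
pk1 a [-42.3 -98.5]
pk1 b [ 43.3 -98.4]
pk1 c [  43.9 -154.2]
pk1 d [ -42.1 -154.3]
pk2c [ 43.4 -72.1]
pk2d [-42.8 -72.2]
blue [   0.4 -126.4]
blue l [ -34.4 -125.4]
blue r [  35.5 -125.3]
bluetop [   0.4 -106.6]
bluebot [   0.4 -146.6]
redtop [ -3.8 -24. ]
redbot [ -3.9 -59. ]
red l [-35.9 -40.3]
red r [ 36.2 -40.3]
```

Run:
```python
from h import *
o=arm.get_obs();print(o['time'],o['force'].round(2),abs(o['dq']).max())
print(arm.finish_job())
```

```text
31.675 [ 0.61 -0.6   0.31] 0.0024118936130852545
the job is handed in; nothing more can be done
None
```

All four batteries are packed in the tray in cradle order, left to right: green, yellow, red, blue. I handed the job in at 31.7 s of the 112 s allowed; no verdict is reported.

- **How they went in:** I moved them in the order blue, red, yellow, green, so a carried battery never passed over another one. Each was lowered until it touched the pocket floor at the expected height, with 8–13 N of upward force. Only then did I release it.
- **Last checks:** The scene and side pictures show all four upright and released, each in its pocket. The arm was at rest, clear of everything, about 285 mm up.
- **Centring:** In the wrist picture, blue and red are within about 2 mm of their pocket centres. Yellow and green were not fully in that view. From the arm's position at release, they are within about 1–2 mm of their pocket centres.
- **One disagreement:** The first fit of the tray position from all three cameras and the later close wrist view differed by about 2.5 mm in y. I used values close to the wrist view. The battery x positions measured about 8 mm beyond the first plate-based estimate, so I grasped at the measured positions.

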